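# Find the full sample canister by weight and show its mark to the scanner

### The arm

A 6-joint arm with a two-finger parallel gripper is mounted at the origin on a cart in front of the work surface, level with it; the furniture and walls round the work are solid. World frame = base frame: x ahead of the robot, y to its left, z up, the work surface at z = 0. Lengths are in m, angles in degrees, forces in N, time in s.
With the tool pointing down it reaches from about 0.275 to 0.775 m from the base axis. Payload 14.6 kg.
Tool frame: the origin (TCP) lies at the very end of the fingers, on their centre line; the grasp point (between the pads) lies 19 mm behind it (pinch_z is the distance from the TCP to the grasp point, in m); z points along the fingers, y is the direction in which the jaws open and shut (so a half turn about z gives the same grasp; the last joint's range is limited). The gripper opens to 85 mm and grips with 20 to 120 N. Pads are 22 mm wide; open, the fingers measure 114 mm over their backs; the gripper's body (76 mm by 85 mm) begins 54 mm behind the grasp point. The pads swing forward as they close: fully open they stand 13 mm farther back than shut.
Start: joints at [-8.898, 15.075, -2.767, 72.158, 0, 81.102], TCP at [0.525, -0, 0.231] pointing down, gripper open.
Joint ranges: [-151.79, 151.79], [-50.71, 97.33], [-67.44, 78.34], [-121.81, 120.89], [-77.56, 73.72], [-180, 180]. Speed limits (degrees/s): [108.29, 108.29, 147.25, 159.86, 180, 180].

### API

Orientations are given as a 3x3 rotation matrix whose columns are the frame's x, y, z axes.
In Python, from bench import * gives the robot as it stands. Calls block until the motion is done:
- reach(position, orientation): joint-space move of the TCP to a pose.
- line_to(position, velocity=0.15, ori=None, max_force=None): straight line of the TCP; ori=None keeps the orientation; velocity is the mean speed in m/s. With max_force (N) it stops when the force on the tool has changed by that much, and returns True; else False.
- move_j(angles): joint-space move.
- open_jaws() and close(force=None): open the fingers fully, or close them until they stop; force is the grip in N (None keeps the last).
- wait(seconds).
- ik(position, orientation): joint angles nearest the present ones, or None.
- state(): the state.
- snapshot(name): name is "scene" or "side" or "wrist"; returns a dict with "pixels" (400x640x3 uint8, red, green, blue), "fovy" (degrees; the focal length in pixels is half the picture's height over the tangent of half this angle, whatever the lens; pixels are square), "cx", "cy" (the principal point, pixels), "R" (3x3) and "t" (3): a world point X has camera coordinates R X + t. Camera axes: x right, y down, z forward; pixel columns grow to the right and rows downward; lengths in m; the calibration is good to about 2 mm. The wrist camera is an equidistant fisheye: a pixel r from the principal point sees the ray r / f radians off the axis. A picture is of the moment at which its call begins. There is no depth.
A pose or a line that the arm cannot do raises PlanningError and nothing moves.
- hand_in(): hands the job in, once; it reports no verdict.
The state is a dict: "time": time; "q": joint angles; "qvel": joint speeds; "joint_torque": joint torques, N m; "ee_pos": TCP position; "ee_rot": TCP orientation; "ft_force": force on the tool from outside, world axes, zero at the start; "ft_torque": the same for the moment, N m; "width": finger opening in m.
Only numpy, scipy, OpenCV 4.12 (cv2) and the standard library are available. Lean on these libraries where they do the work, as an engineer would, in place of code of your own. Each camera call takes 0.05 s, during which the arm holds its last target. There are 200 camera calls.

### The job

One of the two look-alike steel canisters is full and the other is empty: lift each of them clear of the bench in turn to feel which is heavier, standing the lighter one back upright where it stood. Then hold the heavier one upright in the air, centred over the ring on the scanner's foot plate, with its blue mark facing the scanner window squarely and level with the middle of the window. Finish while still holding it there; do not drop or tip a canister, and leave the flask, the dish and the open vial alone.

Things in the scene. Friction and masses are not known exactly. Their poses are not given: they have to be found in the camera images.
- canister_p: One of two look-alike closed sample canisters: steel cylinder, 42 mm diameter, 105 mm tall, the top 20 mm a fixed ribbed white lid. Their weights differ by at least 0.2 kg (the heavier 0.46 to 0.6 kg), from what is shut inside; nothing outside shows which is heavier. Origin at the centre of the underside, z up the axis, x through the middle of the blue mark. Starts upright on the bench, mark turned any way.
- canister_p_mark (a point): Middle of the blue upright mark on this canister's side: 13 mm wide, 42 mm tall, from 11 to 53 mm above the underside, its middle 32.5 mm above the underside and 21 mm from the axis; a grip above it leaves it in view. A blue line on the lid, from the middle to the rim, points the same way.
- canister_q: One of two look-alike closed sample canisters: steel cylinder, 42 mm diameter, 105 mm tall, the top 20 mm a fixed ribbed white lid. Their weights differ by at least 0.2 kg (the heavier 0.46 to 0.6 kg), from what is shut inside; nothing outside shows which is heavier. Origin at the centre of the underside, z up the axis, x through the middle of the blue mark. Starts upright on the bench, mark turned any way.
- canister_q_mark (a point): Middle of the blue upright mark on this canister's side: 13 mm wide, 42 mm tall, from 11 to 53 mm above the underside, its middle 32.5 mm above the underside and 21 mm from the axis; a grip above it leaves it in view. A blue line on the lid, from the middle to the rim, points the same way.
- scanner: Scanner fixed to the bench: white housing 60 (x) x 90 (y) x 130 (z) mm on a grey foot plate, 14 mm thick, 90 mm wide, that runs out 140 mm in front of it. Origin on the bench under the housing's middle; the window is on its own -x face, 30 mm from the origin, so a mark that faces the window points along the scanner's own +x.
- scanner_ring (a point): Centre of the blue ring (52 mm diameter) painted on the foot plate, on the plate's top, 14 mm above the bench, 82 mm straight in front of the window.
- scanner_window (a point): Middle of the black window (56 mm wide, 46 mm tall, a red line across its middle) on the scanner's front, 90 mm above the bench.
- bench: The tiled bench, fixed; its flat top is the work surface. Origin on the floor under it.
- flask: Small conical glass flask with a cotton plug, 50 mm diameter, 126 mm tall, origin at the centre of its underside. A bystander; leave it alone.
- dish: Closed flat glass culture dish, 100 mm diameter, 17 mm tall, origin at the centre of its underside. A bystander; leave it alone.
- open_vial: Empty open glass culture bottle, 29 mm diameter, 142 mm tall, standing, origin at the centre of its underside. A bystander; leave it alone.

How it is judged (in metres and radians):
On the way:
1. the lighter canister has been lifted clear of the bench in the gripper while the heavier stood (((height (world z) of canister_p above 0.015 m and contact force between canister_p and the fingers above 0.5 N and contact force between canister_p and scanner below 0.1 N and angle between canister_q's own z axis and vertical below 0.1 rad and contact force between canister_q and the fingers below 0.1 N and contact force between canister_q and bench above 3.5 N) or (height (world z) of canister_q above 0.015 m and contact force between canister_q and the fingers above 0.5 N and contact force between canister_q and scanner below 0.1 N and angle between canister_p's own z axis and vertical below 0.1 rad and contact force between canister_p and the fingers below 0.1 N and contact force between canister_p and bench above 3.5 N))), for 0.2 s.
At the end, for the whole second after the job is handed in: Heavier canister held still by the gripper only: axis within 20 mm of ring centre, upright within 0.2 rad, mark middle within 20 mm of window mid-height, facing the window within 0.3 rad. The lighter, lifted before, stands released and upright on the bench within 50 mm of its start (((horizontal distance between canister_q and scanner_ring below 0.02 m and height (world z) of canister_q_mark between 0.07 and 0.11 m and angle between canister_q's own z axis and vertical below 0.2 rad and angle between the x axis of canister_q and the x axis of scanner, either way round below 0.3 rad and horizontal distance between canister_q_mark and scanner_window below 0.09 m and linear speed of canister_q below 0.05 m/s and contact force between canister_q and the fingers above 0.5 N and contact force between canister_q and scanner below 0.1 N and contact force between canister_q and canister_p below 0.1 N and distance of canister_p from where it was at the start of the episode below 0.05 m and angle between canister_p's own z axis and vertical below 0.1 rad and height (world z) of canister_p below 0.006 m and linear speed of canister_p below 0.02 m/s and contact force between canister_p and the fingers below 0.1 N and contact force between canister_p and bench between 1 and 3.5 N) or (horizontal distance between canister_p and scanner_ring below 0.02 m and height (world z) of canister_p_mark between 0.07 and 0.11 m and angle between canister_p's own z axis and vertical below 0.2 rad and angle between the x axis of canister_p and the x axis of scanner, either way round below 0.3 rad and horizontal distance between canister_p_mark and scanner_window below 0.09 m and linear speed of canister_p below 0.05 m/s and contact force between canister_p and the fingers above 0.5 N and contact force between canister_p and scanner below 0.1 N and contact force between canister_p and canister_q below 0.1 N and distance of canister_q from where it was at the start of the episode below 0.05 m and angle between canister_q's own z axis and vertical below 0.1 rad and height (world z) of canister_q below 0.006 m and linear speed of canister_q below 0.02 m/s and contact force between canister_q and the fingers below 0.1 N and contact force between canister_q and bench between 1 and 3.5 N))); the arm keeps its last pose, push and grip.
It fails at once if a canister is tipped over (angle between any of canister_p, canister_q's own z axis and vertical above 0.7 rad).
It fails at once if a canister is let go in the air (more than 15 mm up) ((height (world z) of canister_p above 0.015 m and contact force between canister_p and the fingers below 0.05 N) or (height (world z) of canister_q above 0.015 m and contact force between canister_q and the fingers below 0.05 N)).
It fails at once if a bystander (flask, dish, open vial) is pushed more than 20 mm or knocked over (distance of any of flask, dish, open_vial from where it was at the start of the episode above 0.02 m or angle between any of flask, dish, open_vial's own z axis and vertical above 0.4 rad).
It also fails if it takes over 72 s, if anything falls off the work surface, if the arm or the gripper's body presses on something with over 40 N, if the wrist force passes 120 N, or if a joint passes its speed limit or range.

## Working session

There is one attempt and no reset: what is moved stays moved. The work goes in short steps, each a Python script; the robot and the scene stay as the last script left them, time stands still between calls to the robot, and variables do not carry over. Pictures are saved under pics/ and viewed, about 8 in all and at most 12, crops included, and the job is handed in when it is done.

```bash
mkdir -p pics; cat > h.py <<'E'
from bench import *
import numpy as np, cv2
def cam(n):
    s=snapshot(n); s['f']=200/np.tan(np.radians(s['fovy'])/2); s['R']=np.array(s['R']);s['t']=np.array(s['t']); return s
def save(s,name): cv2.imwrite('pics/'+name,cv2.cvtColor(np.ascontiguousarray(s['pixels']),cv2.COLOR_RGB2BGR))
def ray(s,u,v,fish=False):
    x,y=u-s['cx'],v-s['cy']
    if fish:
        r=np.hypot(x,y)+1e-9;a=r/s['f'];d=np.array([x/r*np.sin(a),y/r*np.sin(a),np.cos(a)])
    else: d=np.array([x/s['f'],y/s['f'],1])
    return -s['R'].T@s['t'], s['R'].T@d
def onz(s,u,v,z,fish=False):
    c,d=ray(s,u,v,fish); return c+d*(z-c[2])/d[2]
E
python3 - <<'E'
from h import *
for n in ('scene','side','wrist'):
    s=cam(n);save(s,n+'0.png');print(n,s['fovy'],s['cx'],s['cy'],(-s['R'].T@s['t']).round(3),s['R'][2].round(3))
a=[cv2.imread(f'pics/{n}0.png') for n in ('scene','side','wrist')]
print(state())
E
```

```text
scene 52.761633632413094 317.32717245066476 203.11398854713332 [-0.306 -0.817  0.735] [ 0.516  0.54  -0.665]
side 50.10146362520771 318.2700629676505 206.29215770287425 [ 0.086 -0.821  0.882] [ 0.291  0.581 -0.76 ]
wrist 65.70646984690485 316.3602821869779 204.01210540393316 [0.525 0.066 0.373] [-0.001 -0.262 -0.965]
{'time': 0.15, 'q': array([-8.89962311e+00,  1.50925117e+01, -2.79224694e+00,  7.21577539e+01,
        1.54990583e-04,  8.11018993e+01]), 'qvel': array([-0.0009322 ,  0.00651558,  0.01842314,  0.1327754 ,  0.08462271,
       -0.03472703]), 'joint_torque': array([ 2.40502384e-03, -6.37823009e+01,  3.84648621e+01,  1.05481912e-02,
       -5.52052688e-05,  6.25772100e-05]), 'ee_pos': array([5.24819630e-01, 9.24662074e-06, 2.30956071e-01]), 'ee_rot': array([[ 2.66146757e-05,  9.99999731e-01, -7.32633095e-04],
       [ 9.99999993e-01, -2.65286273e-05,  1.17460403e-04],
       [ 1.17440936e-04, -7.32636215e-04, -9.99999725e-01]]), 'ft_force': array([-0.03901756, -0.13245309,  0.4820677 ]), 'ft_torque': array([0.00953349, 0.06439133, 0.00473105]), 'width': 0.08537730131982996}
```

View pics/scene0.png

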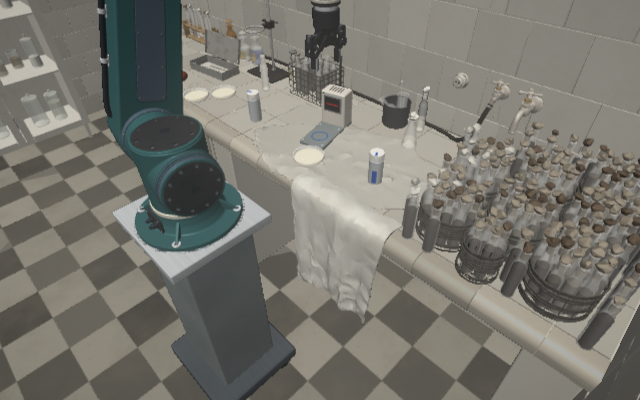

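View pics/wrist0.png

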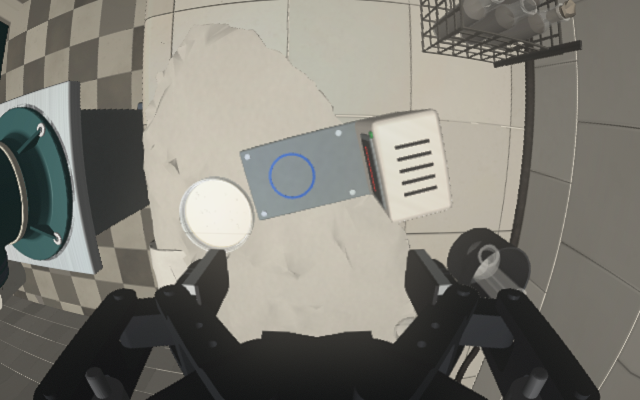

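View pics/side0.png

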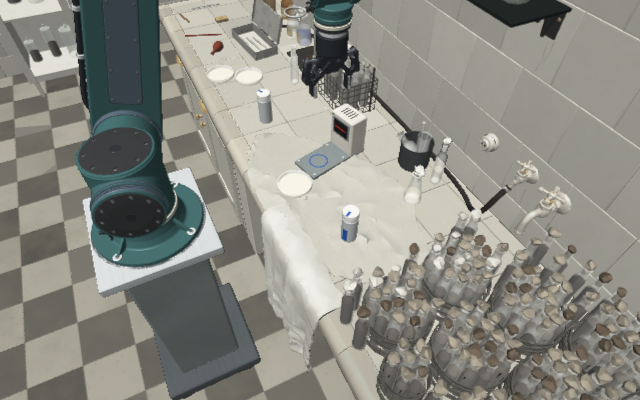

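The scene and side views show canister A (scene lid ~376,153; side 349,211) and canister B (scene 253,92; side 264,92). The wrist view shows the ring at (292,176), with the housing to its right, the dish at (218,214), and the flask and pot to the right.

```bash
python3 - <<'E'
from h import *
S={n:cam(n) for n in('scene','side','wrist')}
for k,p in dict(A=[(376,153),(349,211)],B=[(253,92),(264,92)]).items():
    for n,(u,v) in zip(('scene','side'),p): print(k,n,onz(S[n],u,v,.105).round(3))
for n,p in dict(scene=[(309,156),(410,147),(264,88),(319,134)],side=[(294,184),(413,203),(295,82),(318,161)]).items():
    for nm,(u,v),z in zip(('dish','flaskbase','vialbase','ring'),p,(.017,0,0,.014)): print(nm,n,onz(S[n],u,v,z).round(3))
w=S['wrist']; h=cv2.cvtColor(w['pixels'],cv2.COLOR_RGB2HSV)
m=cv2.inRange(h,(100,110,60),(125,255,255)); m[:, :250]=0; m[:,340:]=0
v,u=np.nonzero(m); P=np.array([onz(w,a,b,.014,True)[:2] for a,b in zip(u,v)])
(c,r)=cv2.minEnclosingCircle(P.astype(np.float32)); print('ring',P.mean(0),c,r)
for a,b in [(241,151),(263,220),(372,125),(385,196)]: print(onz(w,a,b,.014,True).round(4))
m=cv2.inRange(h,(0,150,60),(8,255,255))|cv2.inRange(h,(172,150,60),(180,255,255));m[:,:350]=0;m[:,390:]=0
v,u=np.nonzero(m);print(len(u),u.min() if len(u) else 0,v.min() if len(u) else 0,v.max() if len(u) else 0)
E
```

```text
A scene [ 0.438 -0.274  0.105]
A side [ 0.442 -0.272  0.105]
B scene [0.432 0.26  0.105]
B side [0.435 0.262 0.105]
dish scene [ 0.387 -0.06   0.017]
flaskbase scene [ 0.664 -0.241  0.   ]
vialbase scene [0.608 0.435 0.   ]
ring scene [0.501 0.011 0.014]
dish side [ 0.392 -0.058  0.017]
flaskbase side [ 0.662 -0.249  0.   ]
vialbase side [0.606 0.418 0.   ]
ring side [ 0.494 -0.001  0.014]
ring [0.49625886 0.00391159] (0.49571770429611206, 0.0028777816332876682) 0.027402397245168686
[0.4363 0.0332 0.014 ]
[ 0.4596 -0.0523  0.014 ]
[0.59   0.0632 0.014 ]
[ 0.6088 -0.0217  0.014 ]
6 365 148 189
```

```bash
python3 - <<'E'
from h import *
w=cam('wrist'); h=cv2.cvtColor(w['pixels'],cv2.COLOR_RGB2HSV)
print('plate hsv',h[150,260],h[200,340],'bg',h[250,300],h[140,500])
c0=h[200,340].astype(int)
m=cv2.inRange(h,(90,30,60),(125,255,255)); m[:,:235]=0;m[:,375:]=0;m[:110]=0;m[225:]=0
cs,_=cv2.findContours(m,cv2.RETR_EXTERNAL,cv2.CHAIN_APPROX_NONE); c=max(cs,key=cv2.contourArea)[:,0]
P=np.array([onz(w,a,b,.014,True)[:2] for a,b in c],np.float32); print('rect',cv2.minAreaRect(P))
R=np.array([[0,1,0],[1,0,0],[0,0,-1.]])
ims=[]
for k,p in dict(A=(.44,-.32,.25),B=(.433,.21,.25)).items():
    reach(p,R); wait(.3); s=cam('wrist'); save(s,f'w{k}.png'); q=s['R']@np.array([p[0],p[1]+.05,.105])+s['t']
    np.savez(f'w{k}.npz',**s)
    a=np.arctan2(np.hypot(*q[:2]),q[2]);d=q[:2]/np.hypot(*q[:2])*a*s['f'];u,v=int(s['cx']+d[0]),int(s['cy']+d[1]);print(k,u,v)
    u=min(max(u,100),540);v=min(max(v,100),300);im=cv2.imread(f'pics/w{k}.png')[v-100:v+100,u-100:u+100];ims.append(cv2.resize(im,(400,400)));print('crop origin',u-100,v-100)
cv2.imwrite('pics/AB.png',np.hstack(ims)); print(state()['time'])
E
```

```text
plate hsv [ 96  17 150] [ 48   8 154] bg [ 21  26 198] [ 20  29 184]
rect ((0.49567821621894836, 0.0029082931578159332), (0.05610618740320206, 0.05633029341697693), 44.50920867919922)
A 315 139
crop origin 215 39
B 315 138
crop origin 215 38
4.225
```

View pics/AB.png

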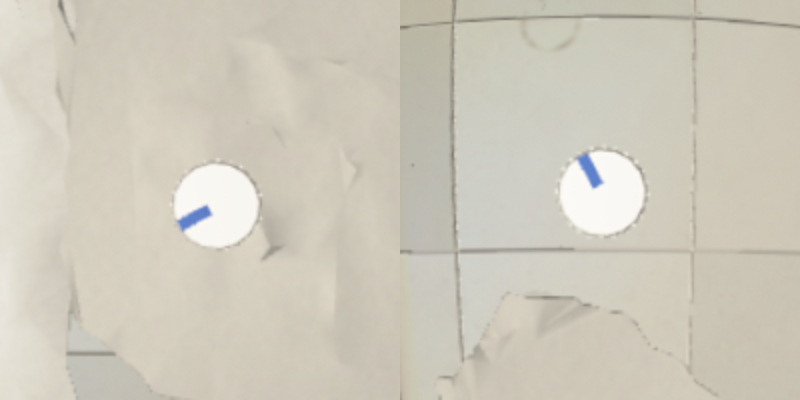

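Each lid is visible as a white disc with a blue line: A's line points left and down, B's up and left. Next I'll compute centres and headings, then weigh B, which is the nearer one.

```bash
cat >> h.py <<'E'
def Rz(phi):
    c,s=np.cos(np.radians(phi)),np.sin(np.radians(phi))
    return np.array([[c,-s,0],[s,c,0],[0,0,1]])@np.array([[0,1,0],[1,0,0],[0,0,-1.]])
def lid(s,u0=315,v0=139,z=.105):
    """lid centre and mark heading (deg) from a wrist picture"""
    h=cv2.cvtColor(s['pixels'],cv2.COLOR_RGB2HSV)
    b=cv2.inRange(h,(100,90,60),(130,255,255)); m=b|cv2.inRange(h,(0,0,225),(180,22,255))
    k=np.zeros_like(m);cv2.circle(k,(u0,v0),45,255,-1);m&=k;b&=k
    cs,_=cv2.findContours(m,cv2.RETR_EXTERNAL,cv2.CHAIN_APPROX_NONE);c=max(cs,key=cv2.contourArea)[:,0]
    P=np.array([onz(s,x,y,z,True)[:2] for x,y in c],np.float32);ctr,r=cv2.minEnclosingCircle(P)
    v,u=np.nonzero(b);B=np.array([onz(s,x,y,z,True)[:2] for x,y in zip(u,v)])
    d=B.mean(0)-ctr; vx,vy=cv2.fitLine(B.astype(np.float32),2,0,.01,.01)[:2,0]
    if vx*d[0]+vy*d[1]<0: vx,vy=-vx,-vy
    return np.array(ctr),r,np.degrees(np.arctan2(d[1],d[0])),np.degrees(np.arctan2(vy,vx)),np.linalg.norm(d)
E
python3 - <<'E'
from h import *
for k in 'AB':
    s=dict(np.load(f'w{k}.npz')); print(k,lid(s))
w=cam('wrist') if 0 else None
im=cv2.cvtColor(cv2.imread('pics/wrist0.png'),cv2.COLOR_BGR2HSV)
m=cv2.inRange(im,(0,0,135),(180,26,168))|cv2.inRange(im,(95,60,60),(125,255,255));m[:,:232]=0;m[:,352:]=0;m[:110]=0;m[228:]=0
m=cv2.morphologyEx(m,cv2.MORPH_OPEN,np.ones((3,3)))
cs,_=cv2.findContours(m,cv2.RETR_EXTERNAL,cv2.CHAIN_APPROX_NONE);c=max(cs,key=cv2.contourArea)[:,0]
print(c.min(0),c.max(0))
# pose of the wrist camera at start: t from known centre, R recomputed from current (same tool orientation)
s=dict(np.load('wB.npz')); s['t']=-s['R']@np.array([.525,.066,.373])
P=np.array([onz(s,a,b,.014,True)[:2] for a,b in c])
# long edges (extreme v per column)
for f in (np.min,np.max):
    L=np.array([onz(s,x,f(c[c[:,0]==x][:,1]),.014,True)[:2] for x in range(275,345)],np.float32)
    l=cv2.fitLine(L,cv2.DIST_HUBER,0,.001,.001).ravel();print('edge',np.degrees(np.arctan(l[1]/l[0])),l[2:])
E
```

```text
A (array([ 0.4459973 , -0.27146307]), 0.020202333107590675, np.float64(-148.2527711749496), np.float32(-150.48546), np.float64(0.010948376633379654))
B (array([0.43347174, 0.26469401]), 0.02139909937977791, np.float64(120.8383124056223), np.float32(117.032364), np.float64(0.01142779362360797))
[240 125] [351 219]
edge 13.567547 [0.51927793 0.05237238]
edge 13.926909 [ 0.5166354  -0.03649187]
```

```bash
cat >> h.py <<'E'
YAW=13.8; RING=np.array([.4957,.0029]); C=dict(A=(np.array([.445,-.2715]),-149.5),B=(np.array([.4335,.2645]),119.))
ZG=.066   # TCP height of the grip above the canister's underside
def plan(k):
    c,a=C[k]; best=None
    for phi in range(-180,180,10):
        for turn in (YAW-a,YAW-a+360,YAW-a-360):
            qs=[ik([*c,.2],Rz(phi)),ik([*c,ZG],Rz(phi)),ik([*RING,.22],Rz(phi+turn)),ik([*RING,.0575+ZG],Rz(phi+turn))]
            if any(q is None for q in qs): continue
            cost=max(abs(q[5]) for q in qs)
            if cost<170 and (best is None or abs(qs[2][5]-qs[0][5])+.1*cost<best[0]): best=(abs(qs[2][5]-qs[0][5])+.1*cost,phi,phi+turn)
    return best
def weigh(k,phi):
    c,_=C[k]; reach([*c,.2],Rz(phi)); line_to([*c,ZG],.12); 
    wait(.4); f0=state()['ft_force']; close(60); wait(.3); line_to([*c,ZG+.05],.08); wait(.6)
    F=[]; 
    for _ in range(4): F.append(state()['ft_force']); wait(.1)
    print(k,'f0',f0.round(2),'lift',np.mean(F,0).round(2),'width',state()['width'],'t',state()['time'])
def putdown(k):
    c,_=C[k]; print('touch',line_to([*c,ZG+.001],.06)); wait(.2); open_jaws(); wait(.2); line_to([*c,.2],.2)
E
python3 - <<'E'
from h import *
print({k:plan(k) for k in 'AB'})
p=plan('B'); weigh('B',p[1]); save(cam('side'),'liftB.png')
E
```

```text
{'A': (np.float64(139.00846379624127), -20, 503.29999999999995), 'B': (np.float64(77.7000423721379), 150, 44.8)}
B f0 [ 0.35  0.16 -0.26] lift [ 0.06 -0.01 -4.64] width 0.0411632927206495 t 10.6
```

B reads about 4.4 N, so it is probably the heavy one. I'll stand it back and compare with A.

```bash
python3 - <<'E'
from h import *
putdown('B'); p=plan('A'); weigh('A',p[1]); save(cam('side'),'liftA.png')
a=cv2.imread('pics/liftB.png')[40:240,180:430];b=cv2.imread('pics/liftA.png')[60:260,180:430]
cv2.imwrite('pics/lifts.png',cv2.resize(np.hstack([a,b]),None,fx=1.6,fy=1.6))
E
```

```text
touch False
A f0 [-0.19  0.56 -0.25] lift [ 0.59 -0.41 -2.04] width 0.04102139673280882 t 19.5
```

View pics/lifts.png

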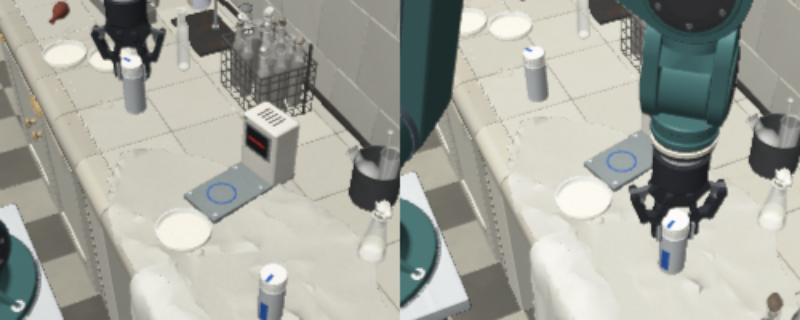

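A reads about 1.8 N against B's 4.4 N, so A is lighter; the views show B standing upright again and A held upright. Next I'll put A back, re-measure B and bring it over the ring.

```bash
python3 - <<'E'
from h import *
putdown('A')
s=cam('wrist')
reach([.433,.21,.25],Rz(0)); wait(.3); s=cam('wrist'); r=lid(s); print('B now',r)
C['B']=(r[0],(r[2]+r[3])/2)
p=plan('B'); print(p); c=C['B'][0]; np.save('B.npy',[*c,C['B'][1],p[1],p[2]])
reach([*c,.2],Rz(p[1])); line_to([*c,ZG],.12); close(60); wait(.3); line_to([*c,.22],.12)
reach([*RING,.22],Rz(p[2])); line_to([*RING,.0575+ZG],.08); wait(.4)
st=state(); print(st['ee_pos'],st['q'],st['ft_force'],st['width'],st['time'])
a=cam('scene');save(a,'fs.png');b=cam('side');save(b,'fd.png');w=cam('wrist');save(w,'fw.png')
A=cv2.imread('pics/fs.png')[50:210,220:420];B=cv2.imread('pics/fd.png')[70:270,230:430];
cv2.imwrite('pics/fin.png',np.hstack([cv2.resize(A,(375,300)),cv2.resize(B,(375,375))[:300]]))
E
```

```text
touch False
B now (array([0.43264893, 0.26406533]), 0.020316030830144882, np.float64(113.78400037378722), np.float32(117.5744), np.float64(0.011472009610552508))
(np.float64(74.3894562989681), 150, np.float64(48.12079888537201))
[0.49571373 0.00289769 0.12354918] [-9.09298561e+00  1.56994314e+01 -1.93933777e+01  5.49026777e+01
  4.96124158e-04  3.27851482e+01] [ 0.36344993  0.32523254 -3.97287055] 0.04086468214809706 32.9333
```

View pics/fin.png

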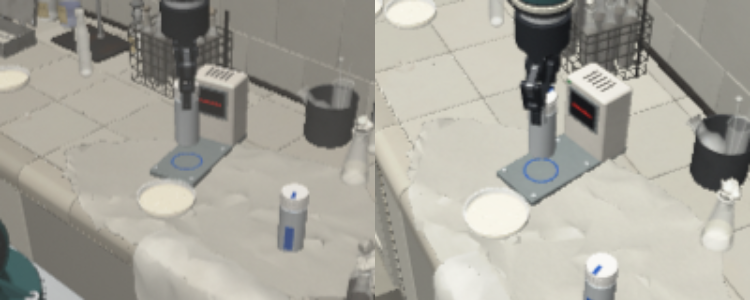

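View pics/fw.png

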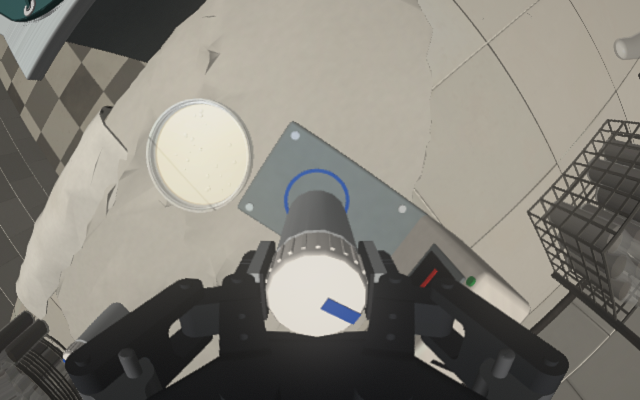

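The wrist view shows the lid at about (317,293), with its blue line pointing right and down, toward the window. In the scene and side views the canister is upright over the ring, and A stands at its place. I'll check the numbers now.

```bash
python3 - <<'E'
from h import *
s=cam('wrist'); 
for z in (.1625,): print(z,lid(s,317,293,z))
# blue line only
h=cv2.cvtColor(s['pixels'],cv2.COLOR_RGB2HSV); b=cv2.inRange(h,(100,90,60),(130,255,255));b[:290]=0;b[330:]=0;b[:,:310]=0;b[:,370:]=0
v,u=np.nonzero(b);B=np.array([onz(s,x,y,.1625,True)[:2] for x,y in zip(u,v)],np.float32);l=cv2.fitLine(B,2,0,.001,.001).ravel();print('line heading',np.degrees(np.arctan2(l[1],l[0])),B.mean(0))
# canister bottom tip: front row of underside seen from scene/side along axis
for n in('scene','side'):
    q=cam(n)
    for z in (.0575,.1625):
        X=q['R']@np.array([*RING,z])+q['t'];print(n,z,(X[:2]/X[2]*q['f']+[q['cx'],q['cy']]).round(1))
q=cam('side');hs=cv2.imread('pics/fd.png');cv2.imwrite('pics/fz.png',np.hstack([cv2.resize(cv2.imread('pics/fs.png')[80:160,280:360],(400,400)),cv2.resize(hs[100:180,290:370],(400,400))]))
sA=cam('scene')
E
```

```text
0.1625 (array([0.4960947 , 0.00357711]), 0.018753202632069588, np.float64(9.376795893078967), np.float32(16.227528), np.float64(0.010970782254628608))
line heading 16.786985 [0.50747514 0.00555294]
scene 0.0575 [319.4 123.9]
scene 0.1625 [318.8  93.9]
side 0.0575 [318.2 148.9]
side 0.1625 [318.5 119.4]
```

View pics/fz.png

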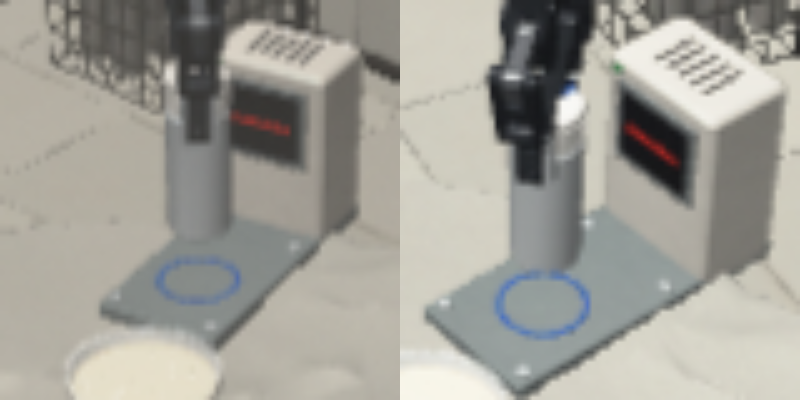

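Everything agrees: the underside is at about 58 mm, the axis is within ~1 mm of the ring, and the mark heading is within a few degrees of 13.8°. Handing in.

```bash
python3 - <<'E'
from h import *
st=state();print(st['time'],st['ft_force'],st['width']);hand_in()
E
```

```text
33.3333 [ 0.46051473  0.19752036 -4.3652705 ] 0.04080888501560579
the job is handed in; nothing more can be done
```

I lifted both canisters, stood the lighter one back where it stood, and handed in at 33 s while still holding the heavier one over the scanner ring. `hand_in` gives no verdict.

- **Weighing:** the canister on the robot's left (+y) read about 4.4 N. The one on its right (−y) read about 1.8 N, so the left one is heavier. I did not work out which is `canister_p` and which is `canister_q`.
- **Position:** the lid centre measured about 1 mm from the ring centre in the wrist camera. The canister looked upright in the scene and side views. Its lower rim was within about 0.5 px of where an underside at 57.5 mm should appear, which puts the mark's middle at about 90 mm.
- **Mark heading:** the scanner's own axis measured 13.8°. Fitting a line to the blue lid mark gave 16–17°, while using its centroid gave 9°. The two disagree, but both are well within the 0.3 rad limit.
- **Less certain:** the wrist-view lid outline came out small (18.8 mm radius instead of 21 mm), probably from shading or partial hiding, so its centre could be off by 1–2 mm. The fingers and viewing angle hid the side mark, so I judged its direction only from the lid line.
- **Other objects:** in the last pictures the lighter canister stands upright at its place. I saw no sign that the flask, dish or vial had moved, but I did not re-measure any of them.

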